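Set up the pour-over coffee stand on its scale

TASK

Set up the hand-brew coffee for one, building upwards one piece at a time: stand the glass carafe upright in the middle of the scale's platform, then seat the black dripper squarely on its mouth with the dripper's ring down inside the neck, then hang the mesh brew filter down in the dripper by its flat rim; the teacup goes in the well of its saucer, at whatever moment suits. Set each piece down softly, without dropping it or letting it fall over, leave everything released and standing, and leave the dishwasher's big mesh filter and the milk jug where they are.

Things in the scene. Friction and masses are not known exactly. Their poses are not given: they have to be found in the camera images.
- carafe: Empty glass carafe, loose, 112 mm tall, 0.3 kg. Body 86 mm across to 40 mm high; shoulder draws in to 70 mm high; neck with dark rubber collar 58 mm across from 74 to 106 mm high (grip this from outside, about 93 mm up), then a glass lip 58 mm outside. Neck open, 48 mm across inside, free 32 mm deep. Origin: centre of underside, z up.
- dripper: Black plastic one-cup coffee dripper, loose, 65 mm tall, 0.16 kg. Ring 39 mm across, 8 mm high, below; foot flange 84 mm across, 8 to 12 mm high; bowl with upright outer wall 66 mm across from 30 to 65 mm high (grip outside, 50 mm up), mouth 58 mm inside, floor 12 mm up. Seated, flange on the carafe's lip, its origin is 104 mm above the carafe's. Origin: centre of underside, z up.
- brew_filter: Small grey steel-mesh basket, loose, 0.07 kg, 80 mm tall. Bottom 33 mm across, 49 mm under its flat rim; rim 65 mm across, 46 to 49 mm high; over it a grey bridge handle along own y: bar 58 mm long, 10 mm wide, 70 to 80 mm high (pinch across x, 75 mm up). Hung with its rim on the dripper's rim, its origin is 19 mm above the dripper's; 4 mm play. Origin: centre of underside, z up.
- teacup: White ceramic teacup with a thin grey line round its rim, loose, 56 mm tall, 0.14 kg. Foot 42 mm across, mouth 66 mm across outside, 65 mm at 40 mm high, wall 3.5 mm. One ear handle stands out along own +y to 56 mm from the centre: grip the outside along own x, about 40 mm up. Origin: centre of underside, z up.
- scale: Flat black coffee scale, fixed, with a square steel platform 120 mm wide, its top 22 mm above the worktop, and a narrow display strip along its front (own -x side). Footprint: own x from -87 to +63 mm, y from -62 to +62 mm. Origin: on the worktop under the platform's centre, z up.
- saucer: The teacup's white ceramic saucer with the same grey line, loose, empty, 0.22 kg, 128 mm across, rim 15 mm high, with a flat well 68 mm across in the middle, its surface 6 mm above the underside. Origin: centre of underside, z up.
- dishwasher_filter: Leave alone: the dishwasher's own grey mesh filter, a straight upright cylinder 76 mm across with a plastic top ring 92 mm across at most, 100 mm tall, far larger than the brew filter and without a raised handle. Origin: centre of underside.
- milk_jug: Leave alone: steel milk jug, 76 mm across, 90 mm tall, ear handle to 64 mm from the centre along own +y. Origin: centre of underside.
Mind the look-alikes: they are no part of the job. What is shaped like the dripper but orange is not meant.

How it is judged:
By the outcome, as a careful person would: the job done as asked, in the order asked, and still so for the second after the job is handed in, with the robot touching nothing.
It also fails if it takes over 141 s, if anything falls off the work surface, if the arm or the gripper's body presses on something with over 40 N, if the wrist force passes 120 N, or if a joint passes its speed limit or range.

ROBOT

A 6-joint arm with a two-finger parallel gripper is mounted at the origin on the work surface. World frame = base frame: x ahead of the robot, y to its left, z up, the work surface at z = 0. Lengths are in m, angles in degrees, forces in N, time in s.
With the tool pointing down it reaches from about 0.4 to 0.825 m from the base axis. Payload 7 kg.
Tool frame: the origin (TCP) lies midway between the tips of the shut fingers; the grasp point (between the pads) lies 19 mm behind it; z points along the fingers, y is the line along which they close (so a half turn about z gives the same grasp; the last joint's range is limited). The gripper opens to 88 mm and grips with 3 to 60 N. Pads are 19 mm wide; open, the fingers measure 130 mm over their backs; the gripper's body (78 mm by 193 mm) begins 47 mm behind the grasp point.
Start: joints at [-49.956, 20.546, 0.682, 0, -70.136, -16.507], TCP at [0.27, -0.619, 0.187] pointing down, gripper open.
Joint ranges: [-176.03, 176.03], [-82.01, 121.73], [-58.28, 71.71], [-173.87, 95.51], [-174.79, -0.11], [-173.66, 173.66]. Speed limits (degrees/s): [136.94, 136.94, 172.46, 180, 180, 180].

INTERFACE

Orientations are given as [roll, pitch, yaw] about the fixed x, y, z axes, in that order (R = Rz(yaw) Ry(pitch) Rx(roll)).
In Python, from plant import ctrl gives the robot as it stands. The module is installed in compiled form; this text tells all that it offers.
- The arm moves only by the tool send_rows, never from a script. Its argument "plan" is a list that holds one entry, the list of rows, each a list of 6 numbers: the shift along the tool's x, y, z in cm, then the turn, a rotation vector about the tool's x, y, z in degrees. A call has 1 to 8 rows; each row is the pose to reach, as a shift and turn from the pose commanded when the call began, along the tool's axes at that moment; what a row does not reach only later rows make up. A row lasts 1/12 s, in which the tool goes at most 41.7 mm and 7.16 degrees, less where a joint would pass 70% of its speed; a pose out of reach is approached as far as the arm can. A call with a gripper value outside its range is refused whole. "fingers" is the opening, from 0 (shut) to 1 (fully open), set as the call begins (left out, the last holds). The fingers move at their own pace and stop on an object; the grip force is fixed at half the most. Time passes only in rows, so rows that repeat a pose let the fingers close. It gives the time, the measured TCP pose, the force, the opening and the grip force at its end, in the units of the state.
- ctrl.get_obs(): the state, without advancing time (a new reading comes with each control period).
- ctrl.snapshot(name): name is "side" or "top" or "wrist"; returns a dict with "img" (400x640x3 uint8, red, green, blue), "K" (3x3 intrinsics, pixels), "pose" (4x4, takes a point from camera to world coordinates). Camera axes: x right, y down, z forward; pixel columns grow to the right and rows downward; lengths in m; the calibration is good to about 2 mm. A picture is of the moment at which its call begins. There is no depth.
- ctrl.close_job(): hands the job in; it is judged then, once.
The state is a dict: "clock": time; "joint_pos": joint angles; "qvel": joint speeds; "tau": joint torques, N m; "tool_pos": TCP position; "orientation": TCP orientation; "force": force on the tool from outside, world axes, zero at the start; "moment": the same for the moment, N m; "opening": finger opening in m; "gripper_force": force on a finger pad.
Only numpy, scipy, OpenCV 4.12 (cv2) and the standard library are available. Lean on these libraries where they do the work, as an engineer would, in place of code of your own. Each camera call takes 0.05 s, during which the arm holds its last target. There are 200 camera calls.

## Working session

There is one attempt and no reset: what is moved stays moved. The work goes in short steps, Python scripts to look and compute and a tool call to move; the robot and the scene stay as the last step left them, time stands still between calls to the robot, and variables do not carry over. Pictures are saved under pics/ and viewed, at most 14 in all, crops included, and the job is handed in when it is done.

Besides the shell and the picture viewer there is one more tool, called after "Request:" in YAML: its name, and indented under it one key for each argument. send_rows: Moves the arm, as the interface text tells. Its arguments: {"type":"object","properties":{"plan":{"type":"array","items":{"type":"array","items":{"type":"array","items":{"type":"number"}}}},"fingers":{"type":"number"}},"required":["plan"]}

```bash
mkdir -p pics; ls; python3 - <<'E'
from plant import ctrl
import cv2,numpy as np
o=ctrl.get_obs()
print({k:np.round(o[k],3) for k in o})
for n in("top","side"):
    s=ctrl.snapshot(n); cv2.imwrite(f"pics/{n}0.png",s["img"][:,:,::-1]); print(n,s["K"].round(1).tolist(),s["pose"].round(3).tolist())
E
```

```text
pics
{'clock': np.float64(0.0), 'joint_pos': array([-4.9956e+01,  2.0591e+01,  6.3300e-01, -1.9000e-02, -7.0135e+01,
       -1.6508e+01]), 'qvel': array([-0.03 ,  0.01 ,  0.073,  0.087,  0.035,  0.001]), 'tau': array([-0.0000e+00, -5.8272e+01,  2.9305e+01,  6.9970e+00,  7.0000e-03,
       -0.0000e+00]), 'tool_pos': array([ 0.269, -0.618,  0.186]), 'orientation': array([ 1.79907e+02, -9.00000e-03, -1.56470e+02]), 'force': array([ 1.085,  0.569, -0.583]), 'moment': array([ 0.055, -0.042, -0.021]), 'gripper_force': np.float64(0.0), 'opening': np.float64(0.088)}
top [[380.9, 0.0, 327.5], [0.0, 380.9, 198.4], [0.0, 0.0, 1.0]] [[-0.027, -0.989, 0.145, 0.458], [-1.0, 0.029, 0.011, -0.011], [-0.015, -0.145, -0.989, 0.962], [0.0, 0.0, 0.0, 1.0]]
side [[485.2, 0.0, 322.7], [0.0, 485.2, 205.9], [0.0, 0.0, 1.0]] [[-0.731, -0.52, 0.441, -0.102], [-0.682, 0.571, -0.457, 0.714], [-0.014, -0.635, -0.772, 1.261], [0.0, 0.0, 0.0, 1.0]]
```

View pics/top0.png

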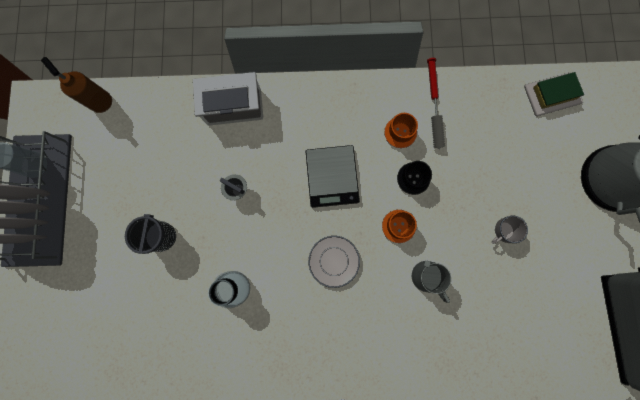

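View pics/side0.png

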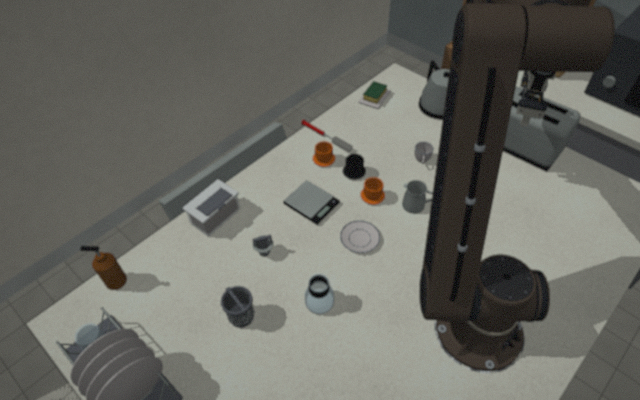

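The top view shows: carafe (mouth 225,290), brew filter (233,187), black dripper (414,178), teacup (511,230) with its ear toward lower left, saucer (334,261), scale (333,177), dishwasher filter (145,235) and milk jug (430,277). The side view agrees: carafe (319,285), brew filter (263,243), dripper (354,165), cup (424,152).

```bash
cat > h.py <<'E'
from plant import ctrl
import cv2,numpy as np
from scipy.spatial.transform import Rotation as Rn
def snap(n,name=None):
    s=ctrl.snapshot(n)
    if name: cv2.imwrite(f"pics/{name}.png",s["img"][:,:,::-1])
    return s
def ray(s,u,v,z):
    d=s["pose"][:3,:3]@np.linalg.inv(s["K"])@[u,v,1]; c=s["pose"][:3,3]
    return c+d*(z-c[2])/d[2]
def proj(s,p):
    q=s["K"]@(s["pose"][:3,:3].T@(np.array(p)-s["pose"][:3,3])); return q[:2]/q[2]
def go(pos,yaw):
    "shift (cm) and turn (deg) in tool axes to reach world TCP pos, yaw, pointing down"
    o=ctrl.get_obs(); R=Rn.from_euler('xyz',o["orientation"],degrees=True)
    T=Rn.from_euler('xyz',[180,0,yaw],degrees=True)
    print("at",np.round(o["tool_pos"],4),np.round(o["orientation"],2),"F",np.round(o["force"],1),"shift",np.round(R.inv().apply(np.array(pos)-o["tool_pos"])*100,2),"rot",np.round((R.inv()*T).as_rotvec(degrees=True),2),"t",round(float(o["clock"]),2))
E
python3 - <<'E'
from h import *
t=snap("top");s=snap("side"); w=snap("wrist","w0")
I=t["img"]
for n,u,v,z in [("carafe",224,291,.112),("filter",233,187,.075),("drip",414,177,.065),("cup",512,229,.056),("saucer",334,261,.012),("scale",332,172,.022),("dw",145,235,.1),("jug",430,277,.09),("or1",403,127,.065),("or2",400,224,.065)]:
    p=ray(t,u,v,z); print(n,p.round(3),"r",np.hypot(p[0],p[1]).round(3),"side px",proj(s,p).round(0))
tiles=[cv2.resize(I[v-40:v+40,u-40:u+40],None,fx=3.3,fy=3.3,interpolation=cv2.INTER_CUBIC) for u,v in[(224,285),(233,187),(414,177),(512,229),(334,261),(332,172)]]
m=np.vstack([np.hstack(tiles[:3]),np.hstack(tiles[3:])]);cv2.imwrite("pics/m0.png",m[:,:,::-1])
print(w["pose"].round(3).tolist(),w["K"].round(1).tolist())
E
```

```text
carafe [0.385 0.23  0.112] r 0.448 side px [319. 280.]
filter [0.622 0.222 0.075] r 0.66 side px [264. 238.]
drip [ 0.635 -0.209  0.065] r 0.669 side px [354. 162.]
cup [ 0.505 -0.434  0.056] r 0.666 side px [423. 148.]
saucer [ 0.441 -0.012  0.012] r 0.441 side px [359. 237.]
scale [ 0.663 -0.014  0.022] r 0.663 side px [309. 198.]
dw [0.512 0.415 0.1  ] r 0.66 side px [237. 298.]
jug [ 0.401 -0.226  0.09 ] r 0.46 side px [413. 189.]
or1 [ 0.76  -0.19   0.065] r 0.783 side px [323. 148.]
or2 [ 0.524 -0.17   0.065] r 0.55 side px [372. 185.]
[[-0.4, 0.881, 0.253, 0.202], [0.917, 0.384, 0.11, -0.649], [-0.0, 0.275, -0.961, 0.384], [0.0, 0.0, 0.0, 1.0]] [[331.7, 0.0, 318.4], [0.0, 331.7, 201.3], [0.0, 0.0, 1.0]]
```

View pics/m0.png

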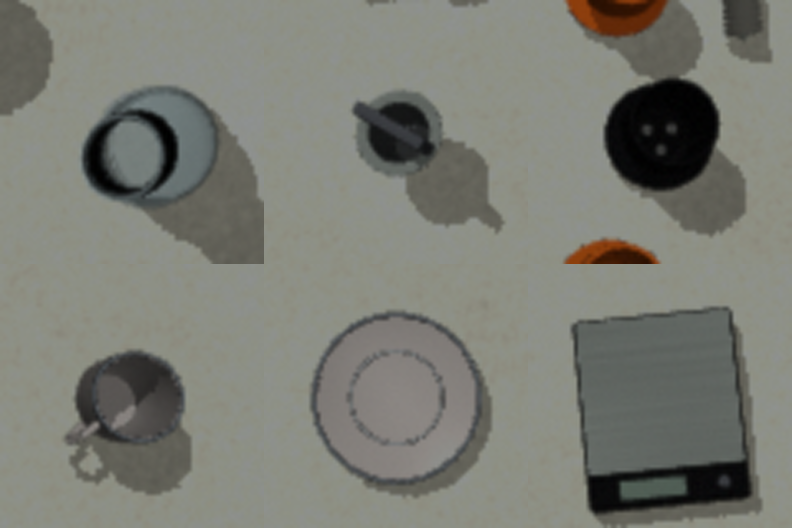

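View pics/w0.png

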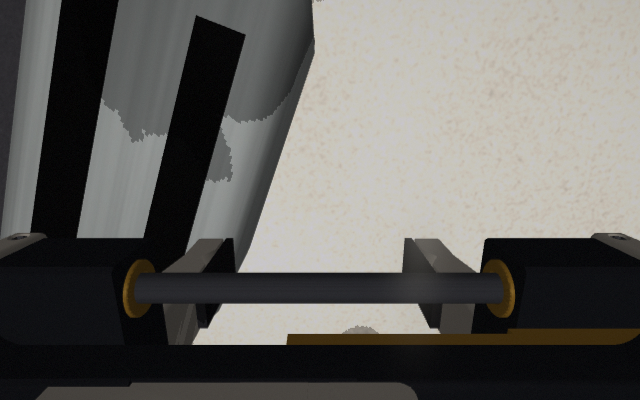

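The tiles give the carafe lip centre, filter bar ends, cup rim with its ear at lower left, saucer well and scale corners clearly. The wrist view shows the table ahead of the fingers; image up is tool +x and rows below 240 are hidden by the gripper. Next, exact features.

```bash
python3 - <<'E'
from h import *
t=snap("top")
ti=lambda u,v,c,r,x,y:(u-40+(x-c*264)/3.3,v-40+(y-r*264)/3.3)
P=lambda n,px,z:(print(n,np.round(px,1),ray(t,*px,z).round(4)),ray(t,*px,z))[1]
P("carafe",ti(224,285,0,0,131,152.5),.110)
a=P("bar1",ti(233,187,1,0,359,107),.078);b=P("bar2",ti(233,187,1,0,429,150),.078);print((a+b)/2,np.degrees(np.arctan2(*(a-b)[1::-1])),np.linalg.norm(a-b))
P("filt rim",ti(233,187,1,0,399,133),.049)
I=t["img"].astype(int)
# dripper black mask
m=(I.max(2)<35).astype(np.uint8);m[:, :380]=0;m[:,440:]=0;m[:150]=0;m[205:]=0
c=max(cv2.findContours(m,0,1)[0],key=cv2.contourArea);print("drip",cv2.minEnclosingCircle(c),cv2.boundingRect(c))
h=P("holes",ti(414,177,2,0,660,139),.012)
for z in(.012,.065):print(z,proj(t,[h[0],h[1],z]))
r=P("cuprim",ti(512,229,3,1,138.5,397.5),.055);e=P("ear",ti(512,229,3,1,70,438),.03);d=e-r;print("cup ear",d,np.degrees(np.arctan2(d[1],d[0])))
P("saucer rim",ti(334,261,4,1,397,398),.015);P("well",ti(334,261,4,1,396,398),.006)
q=[P("sc",ti(332,172,5,1,x,y),.022) for x,y in[(574,324),(729,309),(749,495),(592,511)]]
print(np.linalg.norm(q[0]-q[1]),np.linalg.norm(q[1]-q[2]))
f=(q[0]+q[1])/2;k=(q[2]+q[3])/2;d=(k-f)/np.linalg.norm(k-f);print("scale centre",f+d*.063,k-d*.087,np.degrees(np.arctan2(-d[1],-d[0])))
E
```

```text
carafe [223.7 291.2] [0.384  0.2315 0.11  ]
bar1 [221.8 179.4] [0.6403 0.2484 0.078 ]
bar2 [243.  192.5] [0.6075 0.1978 0.078 ]
[0.62391624 0.22306503 0.078     ] 57.046531652417166 0.06033607697436344
filt rim [233.9 187.3] [0.6258 0.2269 0.049 ]
drip ((414.5, 177.0), 17.414173126220703) (398, 161, 33, 33)
holes [414.  179.1] [ 0.6401 -0.2205  0.012 ]
0.012 [414.         179.12121212]
0.065 [418.64992923 174.79781345]
cuprim [274.  229.5] [0.5199 0.1287 0.055 ]
ear [253.2 241.7] [0.4931 0.1835 0.03  ]
cup ear [-0.02675728  0.05475596 -0.025     ] 116.04310894188178
saucer rim [ 94.3 261.6] [0.4557 0.5808 0.015 ]
well [ 94.  261.6] [0.4557 0.5872 0.006 ]
sc [ 65.9 150.2] [0.7405 0.6675 0.022 ]
sc [112.9 145.6] [0.7487 0.5466 0.022 ]
sc [119. 202.] [0.6019 0.5232 0.022 ]
sc [ 71.4 206.8] [0.5931 0.6429 0.022 ]
0.12121568350389712 0.14864600012426601
scale centre [0.68243847 0.59689135 0.022     ] [0.68341001 0.5970499  0.022     ] 9.269022624442531
```

```bash
python3 - <<'E'
from h import *
t=snap("top")
ti=lambda u,v,c,r,x,y:(u-40+(x-c*264)/3.3,v-40+(y-r*264)/3.3)
P=lambda n,px,z:(print(n,np.round(px,1),ray(t,*px,z).round(4)),ray(t,*px,z))[1]
r=P("cuprim",ti(512,229,0,1,138.5,397.5),.055);e=P("ear",ti(512,229,0,1,70,438),.03);d=e-r;print("cup ear",d,np.degrees(np.arctan2(d[1],d[0])))
P("saucer rim",ti(334,261,1,1,397,398),.015);P("well",ti(334,261,1,1,396,398),.006)
q=[P("sc",ti(332,172,2,1,x,y),.022) for x,y in[(574,324),(729,309),(749,495),(592,511)]]
print(np.linalg.norm(q[0]-q[1]),np.linalg.norm(q[1]-q[2]))
f=(q[0]+q[1])/2;k=(q[2]+q[3])/2;d=(k-f)/np.linalg.norm(k-f);print("scale centre",f+d*.063,k-d*.087,np.degrees(np.arctan2(-d[1],-d[0])))
# hsv contour checks
I=t["img"];print("table",I[300,400],"drip rim",I[165:195,414].max(1).tolist())
go([.40,-.52,.30],-150)
E
```

```text
cuprim [514.  229.5] [ 0.5039 -0.4388  0.055 ]
ear [493.2 241.7] [ 0.4771 -0.3979  0.03  ]
cup ear [-0.02687145  0.04086056 -0.025     ] 123.33043565240636
saucer rim [334.3 261.6] [ 0.4397 -0.0128  0.015 ]
well [334.  261.6] [ 0.4396 -0.0121  0.006 ]
sc [305.9 150.2] [0.7212 0.051  0.022 ]
sc [352.9 145.6] [ 0.7294 -0.0687  0.022 ]
sc [359. 202.] [ 0.5844 -0.0784  0.022 ]
sc [311.4 206.8] [0.5757 0.0402 0.022 ]
0.11998510124490337 0.14531113640709473
scale centre [ 0.66245682 -0.01331051  0.022     ] [ 0.66682206 -0.01300162  0.022     ] 4.047507361177567
table [140 144 137] drip rim [4, 3, 4, 4, 6, 7, 5, 5, 7, 6, 6, 7, 6, 5, 8, 19, 51, 56, 50, 16, 9, 6, 2, 2, 3, 4, 7, 8, 12, 40]
at [ 0.2695 -0.6187  0.187 ] [ 179.98   -0.   -156.47] F [ 0.6 -0.4 -0.5] shift [-15.91   3.84 -11.3 ] rot [ 0.02 -0.   -6.47] t 0.35
```

Request:
send_rows:
  plan:
    - [[0,0,-4,0,0,-6],[0,0,-8,0,0,-12],[-4,1,-8,0,0,-18],[-8,2,-8,0,0,-24],[-12,3,-8,0,0,-30],[-16,4,-8,0,0,-36],[-20,5,-8,0,0,-42],[-24,6,-7.5,0,0,-48]]
  fingers: 1

```text
clock: 1.02
tool_pos: [0.4672, -0.4669, 0.2634]
orientation: [-179.9, -0.0, -108.2]
force: [1.2, -0.4, -0.0]
opening: 0.0876
gripper_force: 0.0
```

```bash
python3 -c "
from h import *
go([.504,-.439,.25],-57)"
```

```text
at [ 0.4672 -0.4669  0.2634] [-1.7989e+02 -4.0000e-02 -1.0817e+02] F [ 1.2 -0.4 -0. ] shift [-3.8  -2.62  1.35] rot [ -0.09  -0.09 -51.17] t 1.02
```

Request:
send_rows:
  plan:
    - [[-2,-1.5,0.5,0,0,-7],[-3.8,-2.6,1.3,0,0,-14],[-3.8,-2.6,1.3,0,0,-21],[-3.8,-2.6,1.3,0,0,-28],[-3.8,-2.6,1.3,0,0,-35],[-3.8,-2.6,1.3,0,0,-42],[-3.8,-2.6,1.3,0,0,-49],[-3.8,-2.6,1.3,0,0,-51]]

```text
clock: 1.68
tool_pos: [0.5023, -0.44, 0.2491]
orientation: [180.0, 0.0, -57.0]
force: [0.2, 0.0, 0.2]
opening: 0.0876
gripper_force: 0.0
```

```bash
python3 -c "
from h import *
s=snap('wrist','w1');go([.504,-.439,.25],-57)
print(proj(s,[.504,-.439,.055]))"
```

```text
at [ 0.5023 -0.4401  0.2491] [-180.      0.    -57.15] F [-0.3 -0.4  0.6] shift [-0.   -0.2  -0.09] rot [-0.    0.   -0.15] t 1.73
[316.6582492  171.66415043]
```

View pics/w1.png

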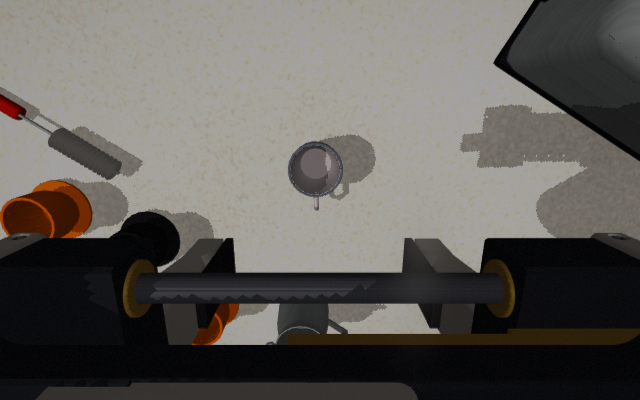

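The cup's rim is a circle centred about (315.5,168.5), with its ear straight below at (317,207), so the finger line is right across own x.

```bash
python3 -c "
from h import *
s=snap('wrist');p=ray(s,315.5,168.5,.056);print(p);e=ray(s,317,207,.035);print(e-p, np.degrees(np.arctan2(*(e-p)[1::-1])))
q=(p+np.array([.504,-.439,.056]))/2
go([p[0],p[1],.021],-57)"
```

```text
[ 0.50730552 -0.44165334  0.056     ]
[-0.03084642  0.04469168 -0.021     ] 124.61363068259071
at [ 0.5023 -0.4401  0.2491] [-180.      0.    -57.44] F [-0.  -0.5 -0.2] shift [ 0.4  -0.33 22.81] rot [-0.    0.   -0.44] t 1.78
```

Request:
send_rows:
  plan:
    - [[0.1,-0.1,3,0,0,0],[0.3,-0.3,6.5,0,0,0],[0.3,-0.3,10,0,0,0],[0.3,-0.3,13.5,0,0,0],[0.3,-0.3,16.5,0,0,0],[0.3,-0.3,18.5,0,0,0],[0.3,-0.3,19.5,0,0,0],[0.3,-0.3,19.5,0,0,0]]

```text
clock: 2.45
tool_pos: [0.505, -0.4403, 0.0516]
orientation: [179.9, 0.2, -57.6]
force: [-0.7, 0.8, -0.1]
opening: 0.0878
gripper_force: 0.0
```

Request:
send_rows:
  plan:
    - [[0,0,1,0,0,0],[0,0,2,0,0,0],[0,0,2.8,0,0,0],[0,0,3.3,0,0,0],[0,0,3.3,0,0,0]]

```text
clock: 2.87
tool_pos: [0.5058, -0.4407, 0.0201]
orientation: [180.0, 0.1, -57.5]
force: [-0.1, 1.0, -0.1]
opening: 0.0877
gripper_force: 0.0
```

Request:
send_rows:
  plan:
    - [[0,0,0,0,0,0],[0,0,0,0,0,0],[0,0,0,0,0,0],[0,0,0,0,0,0],[0,0,0,0,0,0],[0,0,0,0,0,0],[0,0,0,0,0,0],[0,0,0,0,0,0]]
  fingers: 0

```text
clock: 3.53
tool_pos: [0.5065, -0.4411, 0.0212]
orientation: [-180.0, -0.0, -57.5]
force: [-0.8, 0.8, -0.1]
opening: 0.0399
gripper_force: 0.0
```

```bash
python3 -c "
from h import *
print(ctrl.get_obs()['opening'],ctrl.get_obs()['gripper_force'])
s=snap('wrist');t=snap('top');d=snap('side')
a=cv2.resize(t['img'][150:350,430:640],(400,381));b=cv2.resize(d['img'][100:250,340:500],(400,375));b=cv2.copyMakeBorder(b,0,6,0,0,0)
cv2.imwrite('pics/c1.png',np.vstack([np.hstack([a,b])])[:,:,::-1]);cv2.imwrite('pics/w2.png',s['img'][:,:,::-1])"
```

```text
0.03994399820961184 0.0
```

View pics/w2.png

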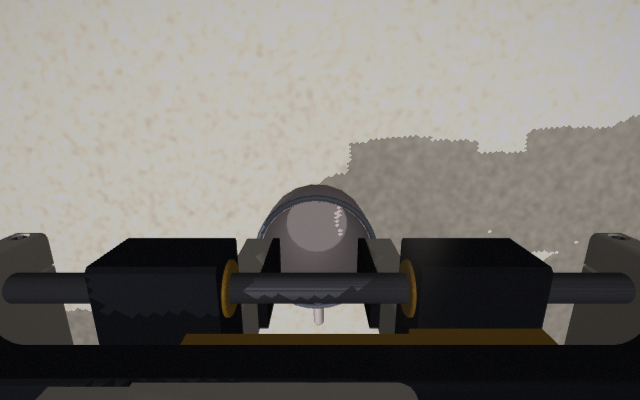

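The wrist view shows the cup at (317,245) between the fingers, with pads at columns 280 and 358. That is narrower than the cup, so I am checking the outside views.

View pics/c1.png

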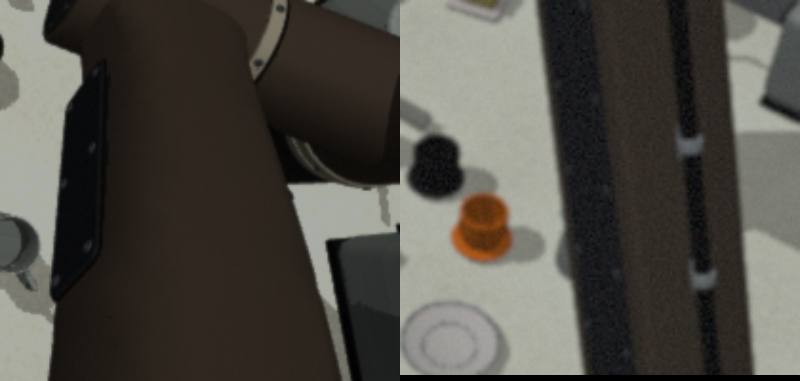

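The arm hides the cup in both outside views. I will compare the wrist picture with the expected projections.

```bash
python3 -c "
from h import *
s=snap('wrist','w3')
go([.507,-.4415,.021],-57); o=ctrl.get_obs();print(o['opening'],o['gripper_force'],o['moment'])
x=np.array([np.cos(np.radians(-57.4)),np.sin(np.radians(-57.4)),0]);y=np.array([x[1],-x[0],0])
c=np.array([.507,-.4415,.056])
for v in (x*.033,-x*.033,y*.033,-y*.033): print(proj(s,c+v).round())
for z in(.056,.04,.021):
  for g in(.02,-.02): print('pad',z,g,proj(s,np.array([o['tool_pos'][0],o['tool_pos'][1],z])+y*g).round(), [proj(s,np.array([o['tool_pos'][0],o['tool_pos'][1],z])+y*g+k*x*.0095).round()[1] for k in(1,-1)])
print(s['img'][225,240:400:6].max(1).tolist())
"
```

```text
at [ 0.5064 -0.4411  0.0211] [180.     0.   -57.46] F [-0.4 -0.3  0.5] shift [ 0.07 -0.03  0.01] rot [ 0.    0.   -0.46] t 3.73
0.023783466834187743 0.0 [-0.02528038  0.06884216  0.02496061]
[318. 191.]
[318. 306.]
[380. 251.]
[256. 251.]
pad 0.056 0.02 [356. 252.] [np.float64(236.0), np.float64(269.0)]
pad 0.056 -0.02 [281. 253.] [np.float64(236.0), np.float64(269.0)]
pad 0.04 0.02 [353. 241.] [np.float64(225.0), np.float64(256.0)]
pad 0.04 -0.02 [284. 241.] [np.float64(225.0), np.float64(256.0)]
pad 0.021 0.02 [350. 229.] [np.float64(215.0), np.float64(243.0)]
pad 0.021 -0.02 [287. 229.] [np.float64(215.0), np.float64(243.0)]
[192, 194, 195, 195, 73, 66, 77, 84, 125, 125, 124, 124, 125, 125, 125, 127, 183, 126, 74, 68, 61, 63, 141, 138, 134, 133, 129]
```

```bash
python3 -c "
import cv2
a=cv2.imread('pics/w3.png')[170:350,200:440];cv2.imwrite('pics/w3c.png',cv2.resize(a,None,fx=3.2,fy=3.2,interpolation=2))"
```

```text
(no output)
```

View pics/w3c.png

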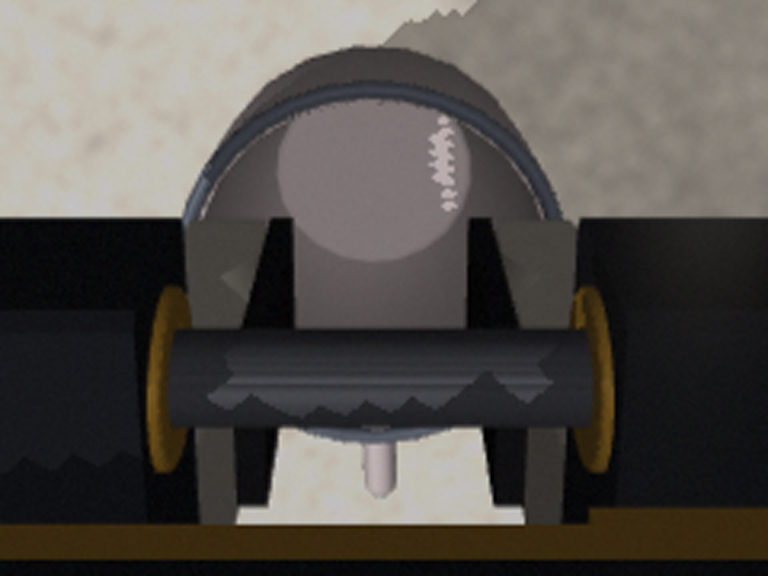

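The crop shows the fingertips passing over the rim at crop row 220, so they are above the cup. Working back from the pad gap (168 px at 88 mm), the tips sit about 36 mm higher than the reported TCP. I'll reopen, go 15 mm lower and test by closing.

Request:
send_rows:
  plan:
    - [[0,0,0,0,0,0],[0,0,0,0,0,0],[0,0,0,0,0,0],[0,0,0,0,0,0],[0,0,0,0,0,0],[0,0,0,0,0,0],[0,0,0,0,0,0],[0,0,0,0,0,0]]
  fingers: 1

```text
clock: 4.4
tool_pos: [0.5065, -0.4411, 0.0211]
orientation: [180.0, -0.0, -57.5]
force: [-0.3, -0.4, 0.5]
opening: 0.0717
gripper_force: 0.0
```

Request:
send_rows:
  plan:
    - [[0,0,0,0,0,0],[0,0,0,0,0,0],[0,0,0,0,0,0],[0,0,0,0,0,0],[0,0,0.5,0,0,0],[0,0,1,0,0,0],[0,0,1.5,0,0,0],[0,0,1.5,0,0,0]]

```text
clock: 5.07
tool_pos: [0.5055, -0.4405, 0.0044]
orientation: [179.9, 0.1, -57.5]
force: [0.1, 1.0, -0.8]
opening: 0.0875
gripper_force: 0.0
```

Request:
send_rows:
  plan:
    - [[0,0,0,0,0,0],[0,0,0,0,0,0],[0,0,0,0,0,0],[0,0,0,0,0,0],[0,0,0,0,0,0],[0,0,0,0,0,0]]
  fingers: 0.65

```text
clock: 5.57
tool_pos: [0.5068, -0.4411, 0.0065]
orientation: [-180.0, -0.0, -57.5]
force: [1.1, -0.0, -0.7]
opening: 0.0635
gripper_force: 30.0
```

Contact at 63.5 mm with 30 N confirms the roughly 36 mm tip offset. Reopening and going down to the proper grip height.

Request:
send_rows:
  plan:
    - [[0,0,0,0,0,0],[0,0,0,0,0,0],[0,0,0,0,0,0],[0,0,0,0,0,0],[0,0,0,0,0,0],[0,0,0,0,0,0],[0,0,0,0,0,0],[0,0,0.2,0,0,0]]
  fingers: 1

```text
clock: 6.23
tool_pos: [0.5067, -0.4412, 0.0045]
orientation: [-180.0, -0.0, -57.5]
force: [-0.3, -0.1, -0.5]
opening: 0.0874
gripper_force: 0.0
```

Request:
send_rows:
  plan:
    - [[0,0,0.4,0,0,0],[0,0,0.8,0,0,0],[0,0,1.0,0,0,0],[0,0,1.0,0,0,0]]

```text
clock: 6.57
tool_pos: [0.5059, -0.4408, -0.0068]
orientation: [180.0, 0.1, -57.5]
force: [-0.3, 0.5, -0.0]
opening: 0.0874
gripper_force: 0.0
```

```bash
python3 -c "
from h import *
s=snap('wrist','w4');go([.507,-.4415,-.015],-57);print(ctrl.get_obs()['opening'])
a=s['img'][150:350,160:480];cv2.imwrite('pics/w4c.png',cv2.resize(a,None,fx=2.4,fy=2.4)[:,:,::-1])"
```

```text
at [ 0.5061 -0.4409 -0.0064] [ 1.7997e+02  5.0000e-02 -5.7460e+01] F [0.1 0.5 0.7] shift [ 0.1  -0.04  0.86] rot [ 0.03  0.05 -0.46] t 6.62
0.08754784773620597
```

View pics/w4c.png

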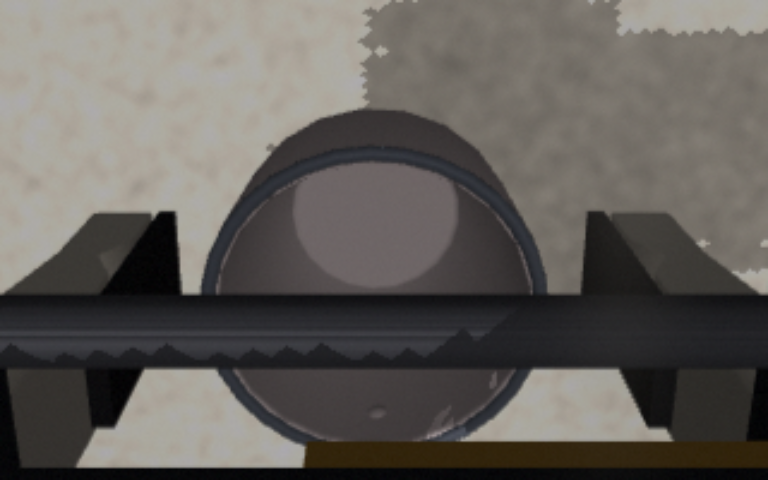

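TCP z is now negative with no contact, and the cup sits centred between the pads (cup centre crop ~375 against pads at 178 and 583). Lowering slightly, closing and lifting.

Request:
send_rows:
  plan:
    - [[0,0,0.4,0,0,0],[0,0,0.8,0,0,0],[0,0,0.8,0,0,0]]

```text
clock: 6.87
tool_pos: [0.5059, -0.4407, -0.0149]
orientation: [180.0, 0.1, -57.5]
force: [-0.5, -0.1, 0.5]
opening: 0.0875
gripper_force: 0.0
```

Request:
send_rows:
  plan:
    - [[0,0,0,0,0,0],[0,0,0,0,0,0],[0,0,0,0,0,0],[0,0,0,0,0,0],[0,0,0,0,0,0],[0,0,0,0,0,0],[0,0,0,0,0,0]]
  fingers: 0

```text
clock: 7.45
tool_pos: [0.5067, -0.4411, -0.0136]
orientation: [-180.0, -0.0, -57.5]
force: [-0.0, 0.9, 1.1]
opening: 0.0634
gripper_force: 30.0
```

Request:
send_rows:
  plan:
    - [[0,0,-0.3,0,0,0],[0,0,-1,0,0,0],[0,0,-2.5,0,0,0],[0,0,-4.5,0,0,0],[0,0,-7,0,0,0],[0,0,-9,0,0,0],[0,0,-10,0,0,0],[0,0,-10,0,0,0]]

```text
clock: 8.12
tool_pos: [0.5078, -0.442, 0.0894]
orientation: [-179.9, -0.2, -57.5]
force: [1.0, 0.2, 0.0]
opening: 0.0633
gripper_force: 30.0
```

```bash
python3 -c "
from h import *
go([.4397,-.0125,.09],-57)"
```

```text
at [ 0.5078 -0.442   0.0894] [-179.88   -0.24  -57.45] F [1.  0.2 0. ] shift [-39.87 -17.37  -0.2 ] rot [-0.12 -0.25 -0.45] t 8.12
```

Request:
send_rows:
  plan:
    - [[-0.5,-0.2,-2,0,0,0],[-2,-0.9,-4,0,0,0],[-4.5,-2,-5,0,0,0],[-7.5,-3.3,-5,0,0,0],[-11,-4.8,-5,0,0,0],[-14.5,-6.3,-5,0,0,0],[-18,-7.8,-5,0,0,0],[-21,-9.2,-5,0,0,0]]

```text
clock: 8.78
tool_pos: [0.4692, -0.2125, 0.1347]
orientation: [179.9, 0.1, -57.5]
force: [0.5, 0.7, -0.8]
opening: 0.0632
gripper_force: 30.0
```

Request:
send_rows:
  plan:
    - [[-3,-1.3,0,0,0,0],[-6.3,-2.7,0,0,0,0],[-9.6,-4.1,0,0,0,0],[-12.9,-5.5,0,0,0,0],[-15.5,-6.7,0,0,0,0],[-17.5,-7.6,0,0,0,0],[-18.5,-8,0,0,0,0],[-18.8,-8.2,0,0,0,0]]

```text
clock: 9.45
tool_pos: [0.438, -0.0106, 0.1352]
orientation: [179.9, 0.0, -57.3]
force: [0.3, 0.5, -1.0]
opening: 0.0636
gripper_force: 30.0
```

Request:
send_rows:
  plan:
    - [[0,0,0.5,0,0,0],[0,0,0.5,0,0,0],[0,0,0.5,0,0,0],[0,0,0.5,0,0,0]]

```text
clock: 9.78
tool_pos: [0.4389, -0.0128, 0.1307]
orientation: [179.9, 0.0, -57.5]
force: [0.0, 0.2, -1.1]
opening: 0.0635
gripper_force: 30.0
```

```bash
python3 -c "
from h import *
s=snap('wrist','w5')
go([.4397,-.0125,-.0076],-57)
print(proj(s,[.4397,-.0125,.01]))"
```

```text
at [ 0.439  -0.0127  0.1309] [ 1.7996e+02  1.0000e-02 -5.7540e+01] F [ 0.6 -0.3 -1. ] shift [ 0.02 -0.08 13.85] rot [ 0.04  0.01 -0.54] t 9.83
[317.29212013 185.53377731]
```

View pics/w5.png

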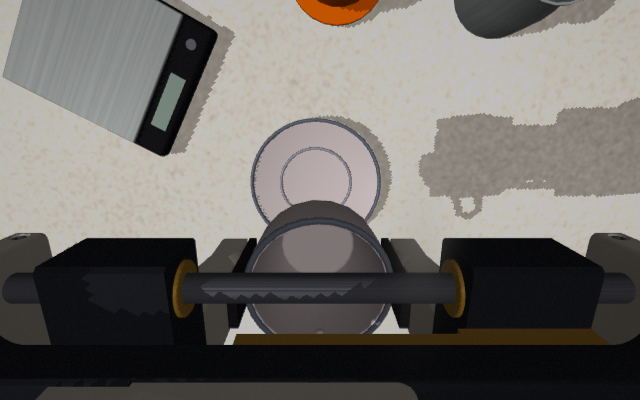

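The cup hangs upright. The saucer's well ring is centred at (316,181) against (317,185.5) predicted, so the saucer is 2–4 mm further along tool +x. Lowering.

Request:
send_rows:
  plan:
    - [[0.1,0,1.5,0,0,0],[0.2,-0.1,4,0,0,0],[0.2,-0.1,6.5,0,0,0],[0.2,-0.1,9,0,0,0],[0.2,-0.1,11,0,0,0],[0.2,-0.1,12.2,0,0,0],[0.2,-0.1,12.6,0,0,0],[0.2,-0.1,12.8,0,0,0]]

```text
clock: 10.5
tool_pos: [0.4407, -0.0137, 0.0026]
orientation: [179.9, 0.0, -57.5]
force: [0.1, -0.0, -0.5]
opening: 0.0636
gripper_force: 30.0
```

Request:
send_rows:
  plan:
    - [[0,0,0.2,0,0,0],[0,0,0.4,0,0,0],[0,0,0.6,0,0,0],[0,0,0.75,0,0,0],[0,0,0.85,0,0,0],[0,0,0.85,0,0,0],[0,0,0.85,0,0,0]]

```text
clock: 11.08
tool_pos: [0.4411, -0.0131, -0.0052]
orientation: [-180.0, -0.0, -57.5]
force: [-0.3, -0.3, -0.7]
opening: 0.0635
gripper_force: 30.0
```

```bash
python3 -c "
from h import *
go([.4397,-.0125,-.0076],-57)"
```

```text
at [ 0.4411 -0.0131 -0.0052] [-179.99   -0.    -57.46] F [-0.3 -0.3 -0.7] shift [-0.12  0.08  0.24] rot [-0.01 -0.   -0.46] t 11.08
```

Request:
send_rows:
  plan:
    - [[0,0,0.08,0,0,0],[0,0,0.16,0,0,0],[0,0,0.2,0,0,0],[0,0,0.2,0,0,0]]

```text
clock: 11.42
tool_pos: [0.4409, -0.0131, -0.0074]
orientation: [180.0, 0.0, -57.5]
force: [0.1, -0.8, -1.5]
opening: 0.0634
gripper_force: 30.0
```

Request:
send_rows:
  plan:
    - [[0,0,0.05,0,0,0],[0,0,0.05,0,0,0],[0,0,0.05,0,0,0]]

```text
clock: 11.67
tool_pos: [0.441, -0.0131, -0.0077]
orientation: [-180.0, -0.0, -57.5]
force: [0.9, -0.9, 1.1]
opening: 0.0636
gripper_force: 30.0
```

Request:
send_rows:
  plan:
    - [[0,0,0,0,0,0],[0,0,0,0,0,0],[0,0,0,0,0,0],[0,0,0,0,0,0],[0,0,0,0,0,0],[0,0,0,0,0,0]]
  fingers: 1

```text
clock: 12.17
tool_pos: [0.441, -0.0131, -0.0078]
orientation: [-180.0, 0.0, -57.5]
force: [-0.9, -0.4, -0.7]
opening: 0.0876
gripper_force: 0.0
```

Request:
send_rows:
  plan:
    - [[0,0,-0.3,0,0,0],[0,0,-1.5,0,0,0],[0,0,-4,0,0,0],[0,0,-7.5,0,0,0],[0,0,-11,0,0,0],[0,0,-15,0,0,0],[0,0,-19,0,0,0],[0,0,-21,0,0,0]]

```text
clock: 12.83
tool_pos: [0.4427, -0.013, 0.2075]
orientation: [-179.7, -0.1, -57.4]
force: [0.9, 0.3, 0.8]
opening: 0.0877
gripper_force: 0.0
```

Request:
send_rows:
  plan:
    - [[0,0,0,0,0,-7],[0,0,0,0,0,-14],[0,0,0,0,0,-21],[0,0,0,0,0,-28],[0,0,0,0,0,-35],[0,0,0,0,0,-42],[0,0,0,0,0,-49],[0,0,0,0,0,-56]]

```text
clock: 13.5
tool_pos: [0.4408, -0.0132, 0.2023]
orientation: [-180.0, -0.0, -1.1]
force: [0.8, 0.5, 1.1]
opening: 0.0874
gripper_force: 0.0
```

```bash
python3 -c "
from h import *
s=snap('top');cv2.imwrite('pics/t2.png',s['img'][:,:,::-1])
go([.384,.2315,.22],0)"
```

```text
at [ 0.4408 -0.0131  0.2023] [-180.      0.     -0.59] F [ 0.8 -0.2 -0.4] shift [ -5.93 -24.4   -1.77] rot [-0.    0.   -0.59] t 13.55
```

Request:
send_rows:
  plan:
    - [[-0.5,-2,-0.5,0,0,-0.6],[-1.5,-6,-1.8,0,0,-0.6],[-2.4,-10,-1.8,0,0,-0.6],[-3.4,-14,-1.8,0,0,-0.6],[-4.4,-18,-1.8,0,0,-0.6],[-5.3,-22,-1.8,0,0,-0.6],[-5.9,-24.4,-1.8,0,0,-0.6],[-5.9,-24.4,-1.8,0,0,-0.6]]

```text
clock: 14.22
tool_pos: [0.3875, 0.2361, 0.2202]
orientation: [-180.0, -0.0, -0.8]
force: [0.7, -0.2, 0.6]
opening: 0.0874
gripper_force: 0.0
```

Request:
send_rows:
  plan:
    - [[0,0,0,0,0,0],[0,0,0,0,0,0]]

```text
clock: 14.38
tool_pos: [0.388, 0.232, 0.2201]
orientation: [180.0, 0.0, -0.9]
force: [-0.4, 0.3, 0.0]
opening: 0.0874
gripper_force: 0.0
```

```bash
python3 -c "
from h import *
s=snap('wrist');t=snap('top')
print(proj(s,[.384,.2315,.110]).round(1))
go([.384,.2315,.038],0)
a=cv2.resize(s['img'][40:240,200:440],(600,500));b=t['img'][215:305,280:370];b=cv2.resize(b,(200,200));b=cv2.copyMakeBorder(b,0,300,0,0,0)
cv2.imwrite('pics/w6.png',np.hstack([a,b])[:,:,::-1])"
```

```text
[318.1 191.8]
at [0.3883 0.2314 0.2202] [180.     0.    -0.98] F [-0.1 -0.4 -0.5] shift [-0.43 -0.   18.22] rot [ 0.    0.   -0.98] t 14.48
```

View pics/w6.png

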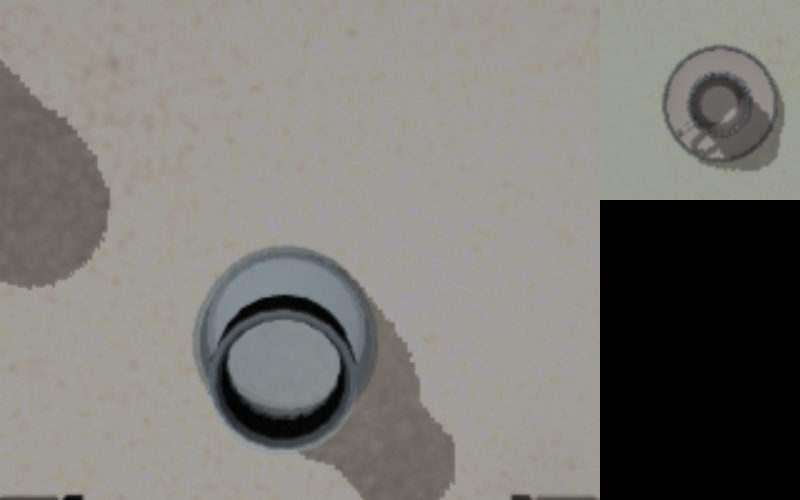

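The cup sits centred in the saucer's well (inset). The carafe lip ellipse is centred at image (313.8,191.6) against (318,192) predicted, i.e. ~4 mm toward +y.

```bash
python3 -c "
from h import *
s=snap('wrist');p=ray(s,313.8,191.6,.111);print(p, ctrl.get_obs()['joint_pos'].round(1))
go([(p[0]+.384)/2,(p[1]*2+.2315)/3,.040],0)"
```

```text
[0.38489227 0.23507804 0.111     ] [ 55.9  -2.4 -22.9  -0.  -69.5  33.1]
at [0.3884 0.2313 0.2203] [-180.     -0.     -0.98] F [ 0.5 -0.9 -0.8] shift [-0.4  -0.25 18.03] rot [-0.   -0.   -0.98] t 14.53
```

Request:
send_rows:
  plan:
    - [[-0.4,-0.1,2,0,0,-1],[-0.4,-0.25,5,0,0,-1],[-0.4,-0.25,8,0,0,-1],[-0.4,-0.25,11,0,0,-1],[-0.4,-0.25,13,0,0,-1],[-0.4,-0.25,14,0,0,-1],[-0.4,-0.25,14,0,0,-1],[-0.4,-0.25,14,0,0,-1]]

```text
clock: 15.2
tool_pos: [0.3846, 0.234, 0.0802]
orientation: [179.9, 0.0, 0.1]
force: [0.5, 0.1, 0.3]
opening: 0.0875
gripper_force: 0.0
```

```bash
python3 -c "
from h import *
go([.3845,.234,.040],0);print(ctrl.get_obs()['joint_pos'].round(1))"
```

```text
at [0.3846 0.234  0.0802] [1.7995e+02 2.0000e-02 5.0000e-02] F [0.5 0.1 0.3] shift [-0.   -0.    4.02] rot [0.05 0.02 0.05] t 15.2
[ 56.6   5.2 -35.2   0.  -49.7  33.5]
```

Request:
send_rows:
  plan:
    - [[0,0,1,0,0,0],[0,0,2,0,0,0],[0,0,3,0,0,0],[0,0,3.6,0,0,0],[0,0,4,0,0,0],[0,0,4,0,0,0]]

```text
clock: 15.7
tool_pos: [0.3844, 0.2348, 0.0403]
orientation: [-180.0, -0.0, 0.1]
force: [0.6, -0.2, 1.2]
opening: 0.0881
gripper_force: 0.0
```

Request:
send_rows:
  plan:
    - [[0,0,0,0,0,0],[0,0,0,0,0,0],[0,0,0,0,0,0],[0,0,0,0,0,0],[0,0,0,0,0,0],[0,0,0,0,0,0],[0,0,0,0,0,0],[0,0,0,0,0,0]]
  fingers: 0

```text
clock: 16.37
tool_pos: [0.3849, 0.2359, 0.0407]
orientation: [-179.9, -0.1, 0.2]
force: [0.6, 3.7, 3.5]
opening: 0.0577
gripper_force: 30.0
```

Request:
send_rows:
  plan:
    - [[0,0,-0.3,0,0,0],[0,0,-1,0,0,0],[0,0,-2.2,0,0,0],[0,0,-3.8,0,0,0],[0,0,-5.5,0,0,0],[0,0,-7,0,0,0],[0,0,-8,0,0,0],[0,0,-8,0,0,0]]

```text
clock: 17.03
tool_pos: [0.3847, 0.235, 0.1221]
orientation: [-179.9, -0.1, 0.1]
force: [0.5, 0.1, -3.3]
opening: 0.0577
gripper_force: 30.0
```

```bash
python3 -c "
from h import *
go([.664,-.0130,.12],0);print(ctrl.get_obs()['joint_pos'].round(1))"
```

```text
at [0.3847 0.235  0.1221] [-1.7992e+02 -8.0000e-02  1.4000e-01] F [ 0.5  0.1 -3.3] shift [27.87 24.87  0.21] rot [-0.08 -0.08  0.14] t 17.03
[ 56.6   2.2 -31.9   0.  -55.7  33.5]
```

Request:
send_rows:
  plan:
    - [[0.5,1.2,0,0,0,0],[1.5,3.5,0,0,0,0],[2.8,6.5,0,0,0,0],[4.3,10,0,0,0,0],[5.8,13.5,0,0,0,0],[7.3,17,0,0,0,0],[8.8,20.5,0,0,0,0],[9.8,23,0,0,0,0]]

```text
clock: 17.7
tool_pos: [0.4822, 0.0021, 0.1191]
orientation: [179.9, 0.1, 0.1]
force: [0.2, 0.6, -3.1]
opening: 0.0579
gripper_force: 30.0
```

Request:
send_rows:
  plan:
    - [[0.6,1,0,0,0,0],[1,1.8,0,0,0,0],[1.2,1.9,0,0,0,0],[1.2,1.9,0,0,0,0]]

```text
clock: 18.03
tool_pos: [0.4944, -0.0141, 0.1195]
orientation: [180.0, 0.1, 0.1]
force: [-0.2, -0.1, -2.8]
opening: 0.0575
gripper_force: 30.0
```

```bash
python3 -c "
from h import *
s=snap('wrist','w7');I=s['img'].astype(int)
m=(I.max(2)<45).astype(np.uint8);m[235:]=0
for c in cv2.findContours(m,0,1)[0]:
  if cv2.contourArea(c)>300:
    r=cv2.minAreaRect(c);b=cv2.boxPoints(r);P=np.array([ray(s,*q,.022) for q in b]);print(cv2.boundingRect(c),b.round(1).tolist(),P.round(4).tolist(),np.linalg.norm(P[0]-P[1]),np.linalg.norm(P[1]-P[2]),P.mean(0))
go([.664,-.0130,.12],0)
cv2.imwrite('pics/w7.png',s['img'][:,:,::-1])
"
```

```text
(269, 203, 99, 32) [[269.0, 203.0], [367.0, 203.0], [367.0, 234.0], [269.0, 234.0]] [[0.4828, 0.0308, 0.022], [0.483, -0.0599, 0.022], [0.4522, -0.0612, 0.022], [0.4521, 0.032, 0.022]] 0.090762741148943 0.03077337472894166 [ 0.46752324 -0.01457467  0.022     ]
(250, 50, 146, 46) [[249.6999969482422, 60.0], [395.0, 50.0], [397.5, 85.5999984741211], [252.10000610351562, 95.5999984741211]] [[0.6055, 0.042, 0.022], [0.6134, -0.0773, 0.022], [0.5859, -0.0812, 0.022], [0.5776, 0.0414, 0.022]] 0.11952691682394279 0.02779161889369376 [ 0.59558569 -0.01877384  0.022     ]
(27, 7, 32, 49) [[27.0, 55.0], [28.0, 7.0], [58.79999923706055, 7.699999809265137], [57.79999923706055, 55.70000076293945]] [[0.6089, 0.2242, 0.022], [0.644, 0.215, 0.022], [0.6436, 0.1908, 0.022], [0.6085, 0.1992, 0.022]] 0.03625918005707787 0.02421018234961464 [0.62626362 0.20731123 0.022     ]
(517, 0, 123, 66) [[517.0, 0.0], [639.0, 0.0], [639.0, 65.0], [517.0, 65.0]] [[0.6498, -0.1711, 0.022], [0.6501, -0.2674, 0.022], [0.6024, -0.2802, 0.022], [0.6022, -0.1791, 0.022]] 0.09628675799287517 0.04936998149082756 [ 0.62612614 -0.22446025  0.022     ]
(0, 0, 27, 52) [[-0.0, 0.0], [26.0, 0.0], [26.0, 51.0], [0.0, 51.0]] [[0.6489, 0.2358, 0.022], [0.6489, 0.2154, 0.022], [0.612, 0.2243, 0.022], [0.6119, 0.2455, 0.022]] 0.020424599562915854 0.03800749765549595 [0.63041112 0.23028311 0.022     ]
at [ 0.4944 -0.0136  0.1197] [1.7999e+02 6.0000e-02 1.3000e-01] F [-0.4 -0.1 -2.4] shift [16.96 -0.02 -0.05] rot [0.01 0.06 0.13] t 18.08
```

Request:
send_rows:
  plan:
    - [[1,0,0,0,0,0],[3,0,0,0,0,0],[6,0,0,0,0,0],[9.5,0,0,0,0,0],[12.5,0,0,0,0,0],[15,0,0,0,0,0],[16.7,0,0,0,0,0],[17.2,0,0,0,0,0]]

```text
clock: 18.75
tool_pos: [0.6695, -0.0122, 0.1191]
orientation: [180.0, 0.0, 0.2]
force: [0.4, 0.0, -2.7]
opening: 0.0576
gripper_force: 30.0
```

Request:
send_rows:
  plan:
    - [[0,0,0.5,0,0,0],[0,0,1.5,0,0,0],[0,0,2.8,0,0,0],[0,0,3.8,0,0,0],[0,0,4.5,0,0,0],[0,0,4.8,0,0,0],[0,0,5,0,0,0],[0,0,5,0,0,0]]

```text
clock: 19.42
tool_pos: [0.6667, -0.0134, 0.0701]
orientation: [180.0, 0.0, 0.1]
force: [-1.8, 0.3, -3.5]
opening: 0.0577
gripper_force: 30.0
```

```bash
python3 -c "
from h import *
go([.667,-.0133,.0625],0)"
```

```text
at [ 0.6667 -0.0134  0.0701] [1.8e+02 1.0e-02 1.5e-01] F [-1.8  0.3 -3.5] shift [ 0.03 -0.01  0.76] rot [0.   0.01 0.15] t 19.42
```

Request:
send_rows:
  plan:
    - [[0,0,0.2,0,0,0],[0,0,0.4,0,0,0],[0,0,0.55,0,0,0],[0,0,0.65,0,0,0],[0,0,0.7,0,0,0],[0,0,0.75,0,0,0],[0,0,0.75,0,0,0],[0,0,0.75,0,0,0]]

```text
clock: 20.08
tool_pos: [0.667, -0.0134, 0.0628]
orientation: [-180.0, -0.0, 0.1]
force: [-0.3, 0.8, -3.0]
opening: 0.0577
gripper_force: 30.0
```

Request:
send_rows:
  plan:
    - [[0,0,0.03,0,0,0],[0,0,0.05,0,0,0],[0,0,0.05,0,0,0]]

```text
clock: 20.33
tool_pos: [0.6672, -0.0134, 0.0627]
orientation: [-180.0, -0.0, 0.1]
force: [-1.2, 0.7, 1.5]
opening: 0.0577
gripper_force: 30.0
```

Request:
send_rows:
  plan:
    - [[0,0,0,0,0,0],[0,0,0,0,0,0],[0,0,0,0,0,0],[0,0,0,0,0,0],[0,0,0,0,0,0],[0,0,0,0,0,0]]
  fingers: 1

```text
clock: 20.83
tool_pos: [0.6669, -0.0135, 0.0621]
orientation: [180.0, -0.0, 0.1]
force: [0.5, -0.5, 0.4]
opening: 0.0868
gripper_force: 0.0
```

Request:
send_rows:
  plan:
    - [[0,0,-0.3,0,0,0],[0,0,-1.5,0,0,0],[0,0,-4,0,0,0],[0,0,-7.5,0,0,0],[0,0,-11,0,0,0],[0,0,-13.5,0,0,0],[0,0,-15,0,0,0],[0,0,-15,0,0,0]]

```text
clock: 21.5
tool_pos: [0.6691, -0.0135, 0.2184]
orientation: [-180.0, -0.5, 0.2]
force: [-0.1, 0.4, 0.1]
opening: 0.0877
gripper_force: 0.0
```

```bash
python3 -c "
from h import *
s=snap('wrist','w8');print(proj(s,[.667,-.0133,.134]))
go([.638,-.215,.20],0)"
```

```text
[317.42426809 197.79376565]
at [ 0.6681 -0.0133  0.2158] [-1.7995e+02 -3.0000e-01  1.5000e-01] F [-0.3  1.4 -0.3] shift [-3.07 20.16  1.54] rot [-0.05 -0.3   0.15] t 21.55
```

Now over the black dripper.

Request:
send_rows:
  plan:
    - [[-0.3,2,0,0,0,0],[-0.9,6,0,0,0,0],[-1.5,10,0,0,0,0],[-2.1,14,0,0,0,0],[-2.7,17.5,0,0,0,0],[-3,19.5,0,0,0,0],[-3,20.2,0,0,0,0],[-3,20.2,0,0,0,0]]

```text
clock: 22.22
tool_pos: [0.6365, -0.2173, 0.2114]
orientation: [-180.0, 0.1, -0.0]
force: [-0.2, 0.1, -0.0]
opening: 0.0879
gripper_force: 0.0
```

Request:
send_rows:
  plan:
    - [[0,0,0,0,0,0],[0,0,0,0,0,0]]

```text
clock: 22.38
tool_pos: [0.6374, -0.2144, 0.2119]
orientation: [-180.0, 0.0, 0.2]
force: [0.2, 0.3, 0.5]
opening: 0.0875
gripper_force: 0.0
```

```bash
python3 -c "
from h import *
s=snap('wrist');print(proj(s,[.638,-.215,.065]),proj(s,[.638,-.215,.012]))
go([.638,-.215,.20],0)
c=cv2.imread('pics/w8.png')[90:240,230:410];c=cv2.resize(c,(400,333))
I=s['img'][60:240,220:420];I=cv2.resize(np.clip(I.astype(int)*4,0,255).astype(np.uint8),(400,360))[:,:,::-1];I=I[:333]
cv2.imwrite('pics/w9.png',np.hstack([c,I]))"
```

```text
[318.20459022 179.05791608] [318.18919558 169.85777745]
at [ 0.6376 -0.2142  0.212 ] [-1.7999e+02  2.0000e-02  2.1000e-01] F [-0.9 -0.2 -0.4] shift [0.04 0.08 1.2 ] rot [-0.01  0.02  0.21] t 22.43
```

View pics/w9.png

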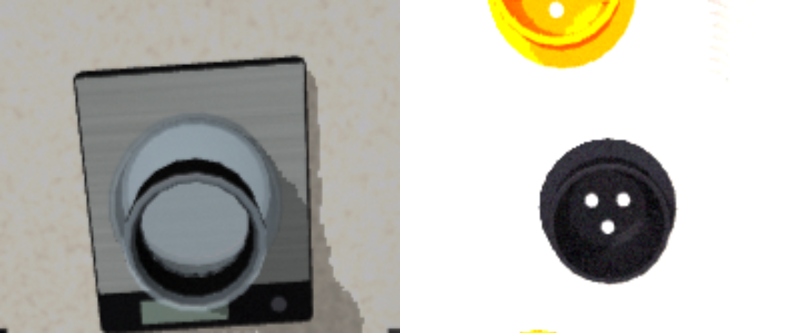

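Left: the carafe stands on the platform, lip centre at (318,199) against (317,198) expected. Right: the black dripper's rim centre is at image (325.5,172) and its hole centroid at (323.8,164.5), which both put it at about (0.6445,-0.222).

Request:
send_rows:
  plan:
    - [[0.3,0.3,2,0,0,0],[0.7,0.8,5.5,0,0,0],[0.7,0.8,9,0,0,0],[0.7,0.8,12.5,0,0,0],[0.7,0.8,15,0,0,0],[0.7,0.8,16.5,0,0,0],[0.7,0.8,17,0,0,0],[0.7,0.8,17,0,0,0]]

```text
clock: 23.1
tool_pos: [0.6438, -0.2223, 0.0407]
orientation: [-180.0, 0.2, 0.2]
force: [-0.5, -0.5, -0.0]
opening: 0.0879
gripper_force: 0.0
```

```bash
python3 -c "
from h import *
s=snap('wrist','w10');go([.6445,-.222,-.005],0)
I=s['img'].astype(int)
for z,r in((.065,.033),(.012,.042)): print([proj(s,[.6445+a,-.222+b,z]).round() for a,b in((r,0),(-r,0),(0,r),(0,-r))])
m=(I.max(2)<25).astype(np.uint8);m[238:]=0
for c in cv2.findContours(m,0,1)[0]:
  if cv2.contourArea(c)>200:print(cv2.boundingRect(c))
"
```

```text
at [ 0.6448 -0.2227  0.0423] [1.7999e+02 2.0000e-02 2.2000e-01] F [-0.4 -0.1  1.4] shift [-0.03 -0.07  4.73] rot [0.01 0.02 0.22] t 23.15
[array([317., 186.]), array([317., 295.]), array([258., 243.]), array([375., 243.])]
[array([317., 155.]), array([317., 267.]), array([258., 213.]), array([376., 214.])]
(258, 155, 116, 83)
(0, 78, 128, 160)
```

Request:
send_rows:
  plan:
    - [[0,-0.1,1.2,0,0,0],[0,-0.1,2.5,0,0,0],[0,-0.1,3.6,0,0,0],[0,-0.1,4.3,0,0,0],[0,-0.1,4.6,0,0,0],[0,-0.1,4.6,0,0,0]]

```text
clock: 23.65
tool_pos: [0.6437, -0.2225, -0.005]
orientation: [-180.0, 0.1, 0.1]
force: [-0.5, 0.0, 0.3]
opening: 0.0876
gripper_force: 0.0
```

Request:
send_rows:
  plan:
    - [[0,0,0,0,0,0],[0,0,0,0,0,0],[0,0,0,0,0,0],[0,0,0,0,0,0],[0,0,0,0,0,0],[0,0,0,0,0,0]]
  fingers: 0

```text
clock: 24.15
tool_pos: [0.6448, -0.2224, -0.0032]
orientation: [180.0, -0.1, 0.2]
force: [0.1, 1.1, 3.9]
opening: 0.0663
gripper_force: 30.0
```

Request:
send_rows:
  plan:
    - [[0,0,-0.3,0,0,0],[0,0,-1.2,0,0,0],[0,0,-3.2,0,0,0],[0,0,-6,0,0,0],[0,0,-9.5,0,0,0],[0,0,-13,0,0,0],[0,0,-16,0,0,0],[0,0,-18,0,0,0]]

```text
clock: 24.82
tool_pos: [0.6452, -0.2231, 0.1807]
orientation: [179.9, -0.2, 0.1]
force: [1.0, -0.1, -1.5]
opening: 0.0664
gripper_force: 30.0
```

```bash
python3 -c "
from h import *
go([.667,-.0134,.16],0.2)"
```

```text
at [ 0.6452 -0.2231  0.1807] [ 1.7994e+02 -2.3000e-01  1.4000e-01] F [ 1.  -0.1 -1.5] shift [  2.23 -20.96   2.06] rot [ 0.06 -0.23 -0.06] t 24.82
```

Request:
send_rows:
  plan:
    - [[0.2,-1.5,-0.3,0,0,0],[0.5,-4.5,-0.5,0,0,0],[0.9,-8,-0.5,0,0,0],[1.3,-11.5,-0.5,0,0,0],[1.7,-15,-0.5,0,0,0],[2,-18,-0.5,0,0,0],[2.2,-20.2,-0.5,0,0,0],[2.2,-21,-0.5,0,0,0]]

```text
clock: 25.48
tool_pos: [0.6655, -0.0089, 0.1805]
orientation: [-180.0, 0.1, 0.3]
force: [-0.5, -0.0, -0.9]
opening: 0.0664
gripper_force: 30.0
```

Request:
send_rows:
  plan:
    - [[0,0,0.5,0,0,0],[0,0,1,0,0,0],[0,0,1,0,0,0],[0,0,1,0,0,0]]

```text
clock: 25.82
tool_pos: [0.6652, -0.0137, 0.1704]
orientation: [180.0, 0.1, 0.1]
force: [0.5, -0.2, -2.8]
opening: 0.0664
gripper_force: 30.0
```

```bash
python3 -c "
from h import *
s=snap('wrist','w11');go([.6668,-.0134,.1225],0.2)"
```

```text
at [ 0.6655 -0.0137  0.1708] [1.7998e+02 4.0000e-02 6.0000e-02] F [-0.3 -0.  -2.3] shift [ 0.13 -0.03  4.83] rot [ 0.02  0.04 -0.14] t 25.87
```

Request:
send_rows:
  plan:
    - [[0.1,0,0.6,0,0,0],[0.1,0,1.4,0,0,0],[0.1,0,2.2,0,0,0],[0.1,0,2.9,0,0,0],[0.1,0,3.4,0,0,0],[0.1,0,3.6,0,0,0],[0.1,0,3.6,0,0,0],[0.1,0,3.6,0,0,0]]

```text
clock: 26.53
tool_pos: [0.667, -0.0125, 0.1352]
orientation: [180.0, -0.0, 0.1]
force: [0.3, 0.0, -1.3]
opening: 0.0664
gripper_force: 30.0
```

Request:
send_rows:
  plan:
    - [[0,0,0.15,0,0,0],[0,0,0.3,0,0,0],[0,0,0.45,0,0,0],[0,0,0.6,0,0,0],[0,0,0.75,0,0,0],[0,0,0.85,0,0,0],[0,0,0.9,0,0,0],[0,0,0.9,0,0,0]]

```text
clock: 27.2
tool_pos: [0.6668, -0.0125, 0.126]
orientation: [180.0, 0.0, 0.1]
force: [0.6, 0.4, -1.1]
opening: 0.0667
gripper_force: 30.0
```

```bash
python3 -c "
from h import *
go([.6668,-.0134,.1225],0.2)"
```

```text
at [ 0.6668 -0.0125  0.126 ] [1.8e+02 2.0e-02 1.3e-01] F [ 0.6  0.4 -1.1] shift [0.   0.09 0.35] rot [ 0.    0.02 -0.07] t 27.2
```

Request:
send_rows:
  plan:
    - [[0,0.1,0.1,0,0,0],[0,0.1,0.2,0,0,0],[0,0.1,0.25,0,0,0],[0,0.1,0.3,0,0,0],[0,0.1,0.3,0,0,0],[0,0.1,0.3,0,0,0]]

```text
clock: 27.7
tool_pos: [0.6669, -0.0135, 0.1231]
orientation: [180.0, 0.0, 0.1]
force: [0.1, -0.2, -2.1]
opening: 0.0668
gripper_force: 30.0
```

Request:
send_rows:
  plan:
    - [[0,0,0.04,0,0,0],[0,0,0.07,0,0,0],[0,0,0.07,0,0,0]]

```text
clock: 27.95
tool_pos: [0.667, -0.0134, 0.1228]
orientation: [180.0, -0.0, 0.1]
force: [0.3, 0.4, 0.7]
opening: 0.0667
gripper_force: 30.0
```

Request:
send_rows:
  plan:
    - [[0,0,0,0,0,0],[0,0,0,0,0,0],[0,0,0,0,0,0],[0,0,0,0,0,0],[0,0,0,0,0,0],[0,0,0,0,0,0]]
  fingers: 1

```text
clock: 28.45
tool_pos: [0.6669, -0.0135, 0.1225]
orientation: [-180.0, -0.0, 0.1]
force: [1.1, 0.0, 1.3]
opening: 0.0869
gripper_force: 0.0
```

Request:
send_rows:
  plan:
    - [[0,0,-0.3,0,0,0],[0,0,-1.5,0,0,0],[0,0,-4,0,0,0],[0,0,-7,0,0,0],[0,0,-9.5,0,0,0],[0,0,-11,0,0,0],[0,0,-11,0,0,0],[0,0,-11,0,0,0]]

```text
clock: 29.12
tool_pos: [0.6675, -0.0133, 0.2347]
orientation: [-180.0, -0.2, 0.1]
force: [0.1, 0.2, -1.8]
opening: 0.0874
gripper_force: 0.0
```

```bash
python3 -c "
from h import *
s=snap('wrist','w12');c=np.array([.6668,-.0134,.126]);go(c,0.2)
I=s['img'].astype(int);m=(I.max(2)<25).astype(np.uint8);m[238:]=0
for q in cv2.findContours(m,0,1)[0]:
  if cv2.contourArea(q)>200:print(cv2.boundingRect(q))
for z,r in((.065,.033),(.012,.042)): print([proj(s,c+[a,b,z]).round(1) for a,b in((r,0),(-r,0),(0,r),(0,-r))])
"
```

```text
at [ 0.6668 -0.0133  0.2332] [-1.7997e+02 -5.0000e-02  1.4000e-01] F [ 0.8  0.4 -0.7] shift [-1.000e-02  1.000e-02  1.072e+01] rot [-0.03 -0.05 -0.06] t 29.17
(273, 146, 96, 92)
[array([317.7, 166.5]), array([317.5, 249.4]), array([274.3, 209.3]), array([361. , 209.5])]
[array([317.8, 146.1]), array([317.6, 235.2]), array([271.8, 192.2]), array([363.6, 192.5])]
```

Request:
send_rows:
  plan:
    - [[-0.3,-2,-3,0,0,0],[-0.9,-5,-4,0,0,-5],[-1.6,-8.5,-4,0,0,-12],[-2.3,-12,-4,0,0,-19],[-2.9,-15.5,-3,0,0,-26],[-3.5,-19,-1,0,0,-33],[-4.1,-22,1,0,0,-40],[-4.3,-23.6,2,0,0,-47]]

```text
clock: 29.83
tool_pos: [0.6207, 0.225, 0.2088]
orientation: [-179.9, 0.2, 47.6]
force: [0.0, 0.0, -0.0]
opening: 0.0874
gripper_force: 0.0
```

Request:
send_rows:
  plan:
    - [[0,0,0.5,0,0,-5],[0,0,1,0,0,-10],[0,0,1,0,0,-10],[0,0,1,0,0,-10]]

```text
clock: 30.17
tool_pos: [0.6228, 0.2222, 0.2015]
orientation: [-180.0, 0.1, 57.0]
force: [-0.2, -0.7, -0.3]
opening: 0.0878
gripper_force: 0.0
```

```bash
python3 -c "
from h import *
s=snap('wrist','w13');go([.6239,.2231,.020],57);print(proj(s,[.6239,.2231,.08]),ctrl.get_obs()['joint_pos'].round(0))
I=s['img'][60:240,220:420];J=np.clip(I.astype(int)*2,0,255).astype(np.uint8)
c=cv2.imread('pics/w12.png')[90:240,230:410];c=np.clip(c.astype(int)*3,0,255).astype(np.uint8);c=cv2.copyMakeBorder(cv2.resize(c,(300,250)),0,200,0,0,0)
cv2.imwrite('pics/w13c.png',np.hstack([cv2.resize(J,(500,450))[:,:,::-1],c]))"
```

```text
at [0.6232 0.2222 0.2021] [-1.7998e+02  5.0000e-02  5.6950e+01] F [ 0.1  0.6 -0.3] shift [ 0.13  0.02 18.21] rot [-0.02  0.05 -0.05] t 30.22
[318.18434229 182.69438824] [ 36.  19.   0.   0. -71. 110.]
```

View pics/w13c.png

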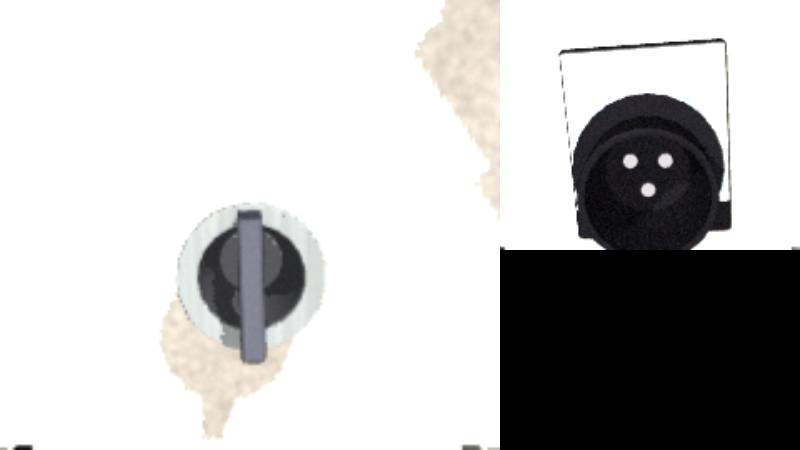

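The right inset shows the dripper seated level and square on the carafe. The filter's bar stands vertical in the image, about 1° off, with its centre near (320.6,174.4) and rim centre (320.6,170.2).

```bash
python3 -c "
from h import *
s=snap('wrist');a=ray(s,320.6,174.4,.08);b=ray(s,320.6,170.2,.049);print(a,b)
p=(a+b)/2;go([p[0],p[1],.020],57)"
```

```text
[0.63084122 0.22868531 0.08      ] [0.63011219 0.22713942 0.049     ]
at [0.6234 0.2222 0.2025] [1.800e+02 2.000e-02 5.697e+01] F [0.1 0.1 0.2] shift [ 0.88  0.28 18.25] rot [ 0.    0.02 -0.03] t 30.27
```

Request:
send_rows:
  plan:
    - [[0.4,0.1,2,0,0,0.5],[0.8,0.25,5,0,0,1],[0.8,0.25,8.5,0,0,1],[0.8,0.25,12,0,0,1],[0.8,0.25,14.5,0,0,1],[0.8,0.25,16.5,0,0,1],[0.8,0.25,17.5,0,0,1],[0.8,0.25,18.1,0,0,1]]
  fingers: 0.6

```text
clock: 30.93
tool_pos: [0.6294, 0.2271, 0.0202]
orientation: [-180.0, 0.1, 56.0]
force: [1.3, -0.2, 0.1]
opening: 0.0526
gripper_force: 0.0
```

Request:
send_rows:
  plan:
    - [[0,0,0,0,0,0],[0,0,0,0,0,0],[0,0,0,0,0,0],[0,0,0,0,0,0],[0,0,0,0,0,0],[0,0,0,0,0,0],[0,0,0,0,0,0],[0,0,0,0,0,0]]
  fingers: 0

```text
clock: 31.6
tool_pos: [0.63, 0.2279, 0.0218]
orientation: [180.0, -0.0, 56.1]
force: [-0.4, 0.2, 2.8]
opening: 0.0096
gripper_force: 30.0
```

Request:
send_rows:
  plan:
    - [[0,0,0,0,0,0],[0,0,0,0,0,0],[0,0,0,0,0,0]]

```text
clock: 31.85
tool_pos: [0.63, 0.228, 0.0218]
orientation: [180.0, -0.0, 56.1]
force: [-0.3, 0.1, 3.2]
opening: 0.0095
gripper_force: 30.0
```

```bash
python3 -c "
from h import *
s=snap('wrist','w14');go([.63,.228,.020],57)
print([proj(s,[.63+a,.228+b,.049]).round() for a,b in((.0177,.0272),(-.0272,.0177),(.0272,-.0177))])"
```

```text
at [0.63   0.228  0.0218] [ 1.7998e+02 -3.0000e-02  5.6140e+01] F [-0.4  0.5  3.5] shift [0.   0.   0.18] rot [ 0.02 -0.03 -0.86] t 31.9
[array([316., 188.]), array([259., 246.]), array([376., 244.])]
```

Gripped at 9.5 mm. I'll check the rim position in the hand, then lift.

Request:
send_rows:
  plan:
    - [[0,0,-0.3,0,0,0],[0,0,-1.2,0,0,0],[0,0,-3.5,0,0,0],[0,0,-7,0,0,0],[0,0,-11,0,0,0],[0,0,-15,0,0,0],[0,0,-19,0,0,0],[0,0,-22,0,0,0]]

```text
clock: 32.57
tool_pos: [0.6302, 0.2277, 0.2462]
orientation: [179.9, -0.2, 56.1]
force: [1.8, -0.0, -0.2]
opening: 0.0098
gripper_force: 30.0
```

Request:
send_rows:
  plan:
    - [[0,0,-1,0,0,0],[0,0,-1,0,0,0],[0,0,-1,0,0,0]]

```text
clock: 32.82
tool_pos: [0.6295, 0.2278, 0.2518]
orientation: [-180.0, -0.1, 56.1]
force: [-0.7, -0.3, -1.8]
opening: 0.0098
gripper_force: 30.0
```

```bash
python3 -c "
from h import *
s=snap('wrist','w15');go([.6668,-.0134,.24],56)
o=ctrl.get_obs();t=o['tool_pos'];Y=np.radians(o['orientation'][2]);x=np.array([np.cos(Y),np.sin(Y),0]);y=np.array([x[1],-x[0],0])
for off in(-.004,0,.004):
  print(off,[proj(s,t+[0,0,.049-.0218]+x*off+.0325*(x*np.cos(a)+y*np.sin(a))).round(1).tolist() for a in(-.5,.5)])
I=s['img'].astype(int)
for u in (289,290,344,345): print(u,I[165:225,u].mean(1).round().astype(int).tolist())
"
```

```text
at [0.629  0.2276 0.2504] [-1.7993e+02  7.0000e-02  5.6130e+01] F [ 0.7  0.3 -1.9] shift [-17.9   16.57   1.04] rot [-0.07  0.07  0.13] t 32.87
-0.004 [[287.9, 202.6], [345.7, 202.6]]
0 [[287.8, 195.4], [345.9, 195.4]]
0.004 [[287.6, 188.1], [346.1, 188.1]]
289 [189, 188, 189, 190, 191, 191, 189, 187, 185, 184, 186, 187, 188, 188, 187, 184, 183, 185, 188, 188, 187, 187, 188, 191, 191, 189, 189, 191, 190, 190, 191, 190, 181, 129, 102, 141, 142, 141, 141, 141, 139, 140, 139, 139, 138, 139, 141, 139, 138, 138, 138, 138, 129, 114, 50, 28, 28, 27, 28, 28]
290 [188, 189, 190, 189, 190, 190, 189, 187, 188, 188, 186, 186, 187, 188, 187, 186, 186, 188, 190, 189, 189, 185, 185, 188, 191, 190, 191, 190, 189, 190, 192, 190, 173, 96, 123, 139, 139, 139, 139, 139, 138, 140, 137, 140, 138, 139, 138, 139, 139, 139, 136, 127, 97, 50, 29, 26, 28, 28, 28, 28]
344 [184, 187, 187, 188, 188, 187, 185, 180, 177, 176, 182, 185, 186, 188, 188, 189, 189, 189, 188, 188, 187, 185, 185, 186, 183, 186, 187, 189, 191, 189, 179, 129, 102, 134, 132, 130, 130, 128, 130, 129, 127, 128, 128, 128, 128, 127, 127, 130, 129, 128, 116, 75, 32, 27, 27, 27, 27, 29, 28, 27]
345 [185, 186, 187, 188, 189, 188, 188, 186, 183, 184, 186, 186, 188, 188, 189, 188, 188, 188, 187, 188, 187, 185, 185, 184, 180, 181, 187, 188, 191, 189, 187, 171, 118, 126, 133, 129, 130, 129, 129, 130, 128, 128, 127, 129, 129, 128, 127, 128, 128, 129, 126, 115, 72, 29, 26, 27, 27, 29, 26, 28]
```

Request:
send_rows:
  plan:
    - [[-1,1,0,0,0,0],[-3,2.8,0,0,0,0],[-5.5,5.1,0,0,0,0],[-8,7.4,0,0,0,0],[-10.5,9.7,0,0,0,0],[-13,12,0,0,0,0],[-15.5,14.3,0,0,0,0],[-17,15.7,0,0,0,0]]

```text
clock: 33.53
tool_pos: [0.6645, -0.0045, 0.2495]
orientation: [-179.9, 0.2, 56.0]
force: [-0.3, 0.7, -0.1]
opening: 0.0097
gripper_force: 30.0
```

Request:
send_rows:
  plan:
    - [[-0.5,0.5,0,0,0,0],[-0.8,0.8,0,0,0,0],[-0.8,0.8,0,0,0,0],[-0.8,0.8,0,0,0,0],[-0.8,0.8,0,0,0,0]]

```text
clock: 33.95
tool_pos: [0.6674, -0.0109, 0.2511]
orientation: [-180.0, 0.0, 56.2]
force: [-0.3, -0.6, -0.6]
opening: 0.0097
gripper_force: 30.0
```

```bash
python3 -c "
from h import *
go([.6670,-.0130,.1668],56)"
```

```text
at [ 0.6674 -0.0109  0.2511] [-1.7997e+02  2.0000e-02  5.6200e+01] F [-0.3 -0.6 -0.6] shift [-0.19  0.09  8.43] rot [-0.03  0.02  0.2 ] t 33.95
```

Request:
send_rows:
  plan:
    - [[-0.1,0.1,0.5,0,0,0],[-0.2,0.1,1.5,0,0,0],[-0.2,0.1,2.8,0,0,0],[-0.2,0.1,4,0,0,0],[-0.2,0.1,5.2,0,0,0],[-0.2,0.1,6.2,0,0,0],[-0.2,0.1,6.8,0,0,0],[-0.2,0.1,7,0,0,0]]

```text
clock: 34.62
tool_pos: [0.6666, -0.0142, 0.1797]
orientation: [-179.9, 0.1, 56.1]
force: [-0.3, -0.3, -0.9]
opening: 0.01
gripper_force: 30.0
```

Request:
send_rows:
  plan:
    - [[0,0,0.2,0,0,0],[0,0,0.4,0,0,0],[0,0,0.6,0,0,0],[0,0,0.8,0,0,0],[0,0,0.9,0,0,0],[0,0,1,0,0,0],[0,0,1,0,0,0],[0,0,1,0,0,0]]

```text
clock: 35.28
tool_pos: [0.6673, -0.0142, 0.1715]
orientation: [180.0, -0.0, 56.1]
force: [0.6, -0.1, -0.1]
opening: 0.0097
gripper_force: 30.0
```

```bash
python3 -c "
from h import *
go([.6670,-.0130,.1668],56)"
```

```text
at [ 0.6673 -0.0142  0.1715] [180.    -0.    56.14] F [ 0.6 -0.1 -0.1] shift [ 0.08 -0.09  0.47] rot [ 0.   -0.    0.14] t 35.28
```

Request:
send_rows:
  plan:
    - [[0.08,-0.08,0.1,0,0,0],[0.08,-0.08,0.2,0,0,0],[0.08,-0.08,0.3,0,0,0],[0.08,-0.08,0.38,0,0,0],[0.08,-0.08,0.42,0,0,0],[0.08,-0.08,0.42,0,0,0],[0.08,-0.08,0.42,0,0,0]]

```text
clock: 35.87
tool_pos: [0.6671, -0.0131, 0.1673]
orientation: [180.0, 0.0, 56.1]
force: [0.1, 0.8, -0.7]
opening: 0.0096
gripper_force: 30.0
```

Request:
send_rows:
  plan:
    - [[0,0,0.04,0,0,0],[0,0,0.06,0,0,0],[0,0,0.06,0,0,0],[0,0,0.06,0,0,0]]

```text
clock: 36.2
tool_pos: [0.6672, -0.013, 0.1669]
orientation: [180.0, -0.0, 56.1]
force: [0.5, 0.5, 0.4]
opening: 0.0099
gripper_force: 30.0
```

Request:
send_rows:
  plan:
    - [[0,0,0.03,0,0,0],[0,0,0.05,0,0,0],[0,0,0.05,0,0,0]]

```text
clock: 36.45
tool_pos: [0.6673, -0.0131, 0.1667]
orientation: [180.0, -0.0, 56.1]
force: [-1.2, -0.2, 4.0]
opening: 0.0096
gripper_force: 30.0
```

Request:
send_rows:
  plan:
    - [[0,0,0,0,0,0],[0,0,0,0,0,0],[0,0,0,0,0,0],[0,0,0,0,0,0],[0,0,0,0,0,0]]
  fingers: 0.4

```text
clock: 36.87
tool_pos: [0.667, -0.0131, 0.1659]
orientation: [-180.0, 0.0, 56.1]
force: [-0.1, -0.4, 0.4]
opening: 0.0335
gripper_force: 0.0
```

Request:
send_rows:
  plan:
    - [[0,0,-0.3,0,0,0],[0,0,-1.2,0,0,0],[0,0,-3,0,0,0],[0,0,-5.5,0,0,0],[0,0,-8,0,0,0],[0,0,-10,0,0,0],[0,0,-11,0,0,0],[0,0,-11,0,0,0]]

```text
clock: 37.53
tool_pos: [0.6683, -0.013, 0.2797]
orientation: [179.8, -0.2, 56.1]
force: [1.0, -0.2, -1.0]
opening: 0.0351
gripper_force: 0.0
```

```bash
python3 -c "
from h import *
w=snap('wrist');s=snap('side')
a=cv2.resize(w['img'][60:240,210:430],(489,400));b=cv2.resize(s['img'][110:260,250:380],(310,358));b=cv2.copyMakeBorder(b,0,42,0,0,0)
cv2.imwrite('pics/w16.png',np.hstack([a,b])[:,:,::-1]);print(w['pose'][:3,3])"
```

```text
[0.70883146 0.04815145 0.47738029]
```

View pics/w16.png

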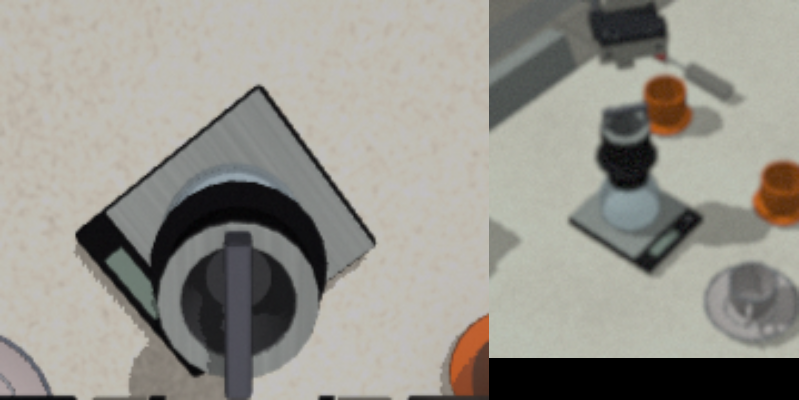

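The stack stands upright and square: filter rim centred on the dripper (crop 240,298), dripper level on the carafe. The cup is in its saucer. Handing in.

```bash
python3 -c "
from plant import ctrl
print(ctrl.close_job())"
```

```text
the job is handed in; nothing more can be done
None
```

The coffee set-up is done and handed in: the carafe is on the scale's platform, with the dripper seated on it and the brew filter hung inside, and the cup stands in its saucer; the last picture showed all of them upright and released after about 38 s of the 141 s allowed.

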